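Gauge and sort the massage knobs

TASK

Roll the round sorting tray by its edge until its white label stands at the brass pointer of its stand. Then gauge the wooden massage knobs on the desk one after another in the order white, yellow, blue, black (one may be missing): stand each between the caliper jaws and slide the jaws shut until they press on it, without ramming it; knobs that stop the jaw in the green band (28 mm) belong upright in the green half of the tray, those that stop it in the orange band (34 mm) upright in the orange half. Finish with the empty caliper slid fully shut and the label still at the pointer, and leave the bottle, teacup and calculator alone.

Things in the scene. Friction and masses are not known exactly. Their poses are not given: they have to be found in the camera images.
- caliper: Fixed bench caliper. Origin at table height under the middle of the fixed jaw's face, z up. Aluminium bed 60 mm wide (x), y from -27 to 138 mm, top at 6 mm. Jaws are 20 mm wide in x, top at 26 mm; the moving jaw opens to +y. Strips on the bed at x = 14 to 22 mm: green y = 24 to 31, orange y = 31 to 38 mm; the moving face stops beside one. A knob to gauge stands on the bed at x = 0.
- anvil: The caliper's fixed steel jaw, part of the caliper: 20 mm wide (x), from y = -16 to 0 mm, top at 26 mm; same origin and axes as the caliper.
- jaw (a joint): Opening between the jaws in m: 0 shut, 0.06 fully open. Slides with about 1.5 N of friction and stays where left. With a knob pinched it reads the knob's diameter. A knob counts as gauged when both jaws press on it with over 1.5 N for 0.2 s (the moving jaw may push it along the bed to the fixed one); over 60 N is ramming.
- jaw_grip (a point): Grip point of the moving jaw: on the axis of its upright black square post, 14 x 14 mm, top 64 mm above the table; the point is 48 mm above the table, 34 mm behind the moving face (caliper y = opening + 34 mm). The steel carriage below the post is 20 mm wide, 50 mm long from its face, 22 mm high.
- tray (a joint): Angle of the round tray about its upright axis in rad, anticlockwise from above positive; 0 = label exactly at the brass pointer. Range -3.1 to 3.1; about 0.06 N m of friction, stays where left.
- stand: Fixed stand of the tray, origin on the table on the turning axis, z up; a brass pointer on the table shows its -x. The tray on it: wooden disc 170 mm wide, upper face at 14 mm; a round white wall, 124 mm outside, 116 mm inside, top at 30 mm; outside it a bare flat ledge (radius 62 to 85 mm) that a fingertip can press and drag round; a 4 mm wall, top at 28 mm, splits the inside in two.
- front_mark (a point): The place of the brass pointer, at the edge of the tray (85 mm from its axis), fixed.
- label (a point): Middle of the white label with a red bar, on top of the tray's ledge, 75 mm from the axis; turns with the tray.
- green_half (a point): Middle of the green half's floor, 30 mm from the tray's axis, 14 mm above the table, turning with the tray. Its y axis points away from the dividing wall, its x axis runs along it, away from the label. Holds two knobs side by side, at x = -22 and +22 mm.
- orange_half (a point): Middle of the orange half's floor, 30 mm from the tray's axis, opposite the green half, 14 mm above the table; axes as of green_half (here y points to the dividing wall). Holds two knobs side by side, at x = -22 and +22 mm.
- knob_white: Turned massage knob, standing: beech body (diameter either 28 or 34 mm, to be gauged) 26 mm high, with a white grip 16 mm in diameter and 26 mm high on top of it, 52 mm in all, about 50 g. Origin at the centre of its underside, z up. May be absent.
- knob_yellow: Turned massage knob, standing: beech body (diameter either 28 or 34 mm, to be gauged) 26 mm high, with a yellow grip 16 mm in diameter and 26 mm high on top of it, 52 mm in all, about 50 g. Origin at the centre of its underside, z up. May be absent.
- knob_blue: Turned massage knob, standing: beech body (diameter either 28 or 34 mm, to be gauged) 26 mm high, with a blue grip 16 mm in diameter and 26 mm high on top of it, 52 mm in all, about 50 g. Origin at the centre of its underside, z up. May be absent.
- knob_black: Turned massage knob, standing: beech body (diameter either 28 or 34 mm, to be gauged) 26 mm high, with a black grip 16 mm in diameter and 26 mm high on top of it, 52 mm in all, about 50 g. Origin at the centre of its underside, z up. May be absent.
- pill_bottle: Bystander: amber bottle, 44 mm in diameter, 75 mm tall, origin under its centre. Leave alone.
- teacup: Bystander: blue teacup, 72 mm in diameter, 55 mm tall, origin under its centre. Leave alone.
- calculator: Bystander: flat grey desk calculator 110 x 75 x 14 mm, origin under its centre. Leave alone.

How it is judged:
By the outcome, as a careful person would: the job done as asked, in the order asked, and still so for the second after the job is handed in, with the robot touching nothing.
Of knob_white, knob_yellow, knob_blue, knob_black only 3 to 4 are there at a start; the rules pass over those that are not, and their reading is None.
At some moment in a run one of knob_white, knob_yellow, knob_blue, knob_black may be knocked a few centimetres aside while the robot is not near it.
It also fails if it takes over 210 s, if anything falls off the work surface, if the arm or the gripper's body presses on something with over 40 N, if the wrist force passes 120 N, or if a joint passes its speed limit or range.

ROBOT

A 6-joint arm with a two-finger parallel gripper is mounted at the origin on the work surface. World frame = base frame: x ahead of the robot, y to its left, z up, the work surface at z = 0. Lengths are in mm, angles in rad, forces in N, time in s.
With the tool pointing down it reaches from about 325 to 875 mm from the base axis. Payload 4.4 kg.
Tool frame: the origin (TCP) lies on the centre line of the jaws, within the pads' length; the fingertips stand ahead of it and the grasp point (between the pads) lies 6 mm ahead of it (ctrl.tcp_to_tips is the z of the fingertips in the tool frame, in mm); z points along the fingers, y is the direction in which the jaws open and shut (so a half turn about z gives the same grasp; the last joint's range is limited). The gripper opens to 85 mm and grips with 20 to 120 N. Pads are 22 mm wide; open, the fingers measure 114 mm over their backs; the gripper's body (76 mm by 85 mm) begins 54 mm behind the grasp point. The pads swing forward as they close: fully open they stand 13 mm farther back than shut.
Start: joints at [1.089, 0.207, 1.542, -0, 1.393, -0.15], TCP at [187.313, 543.637, 256.282] pointing down, gripper open.
Joint ranges: [-2.73, 2.73], [-0.86, 2.22], [0.23, 2.46], [-1.11, 4.25], [0.08, 2.63], [-2.82, 2.82]. Speed limits (rad/s): [2.79, 2.79, 3.14, 3.14, 3.14, 3.14].

INTERFACE

Orientations are given as a 3x3 rotation matrix whose columns are the frame's x, y, z axes.
In Python, from plant import ctrl, sensors, optics gives the robot as it stands. Calls block until the motion is done:
- ctrl.move_ptp(position, orientation): joint-space move of the TCP to a pose.
- ctrl.move_l(position, rot=None, vel=150, threshold=None): straight line of the TCP; rot=None keeps the orientation; vel is the mean speed in mm/s. With threshold (N) it stops when the force on the tool has changed by that much, and returns True; else False.
- ctrl.set_joints(angles): joint-space move.
- ctrl.gripper_to(opening, force=None): finger opening in mm; force is the grip in N (None keeps the last); returns when the fingers have stopped.
- ctrl.hold(seconds).
- ctrl.solve_ik(position, orientation): joint angles nearest the present ones, or None.
- sensors.read_state(): the state.
- optics.grab_frame(name): name is "scene" or "top"; returns (picture, depth): 420x560x3 uint8, red, green, blue; 420x560 float32, mm along the optical axis (not along the pixel's ray), 0 where there is no reading.
- optics.camera_params(name): a dict with "mtx" (3x3 intrinsics, pixels), "k1" (the pictures are not rectified: a ray, as slopes to the right and down, at radius r is drawn at 1 + k1 r^2 times it, then the intrinsics apply), "R" (3x3) and "t" (3): a world point X has camera coordinates R X + t. Camera axes: x right, y down, z forward; pixel columns grow to the right and rows downward; lengths in mm; the calibration is good to about 2 mm. A picture is of the moment at which its call begins. camera_params takes no time and is no camera call.
A pose or a line that the arm cannot do raises ctrl.MotionError and nothing moves.
- ctrl.finish_job(): hands the job in, once; it reports no verdict.
The state is a dict: "t": time; "q": joint angles; "qvel": joint speeds; "tau": joint torques, N m; "eef_pos": TCP position; "eef_rot": TCP orientation; "force": force on the tool from outside, world axes, zero at the start; "wrist_torque": the same for the moment, N m; "grip_width": finger opening in mm.
Only numpy, scipy, OpenCV 4.12 (cv2) and the standard library are available. Lean on these libraries where they do the work, as an engineer would, in place of code of your own. Each camera call takes 0.05 s, during which the arm holds its last target. There are 200 camera calls.

## Working session

There is one attempt and no reset: what is moved stays moved. The work goes in short steps, each a Python script; the robot and the scene stay as the last script left them, time stands still between calls to the robot, and variables do not carry over. Pictures are saved under pics/ and viewed, about 12 in all and at most 16, crops included, and the job is handed in when it is done.

```bash
ls; mkdir -p pics; python3 - <<'E'
from plant import ctrl, sensors, optics
import cv2,numpy as np
for n in("top","scene"):
    p,d=optics.grab_frame(n); cv2.imwrite(f"pics/{n}0.png",p[:,:,::-1]); np.save(f"pics/{n}0.npy",d)
    c=optics.camera_params(n); print(n,c)
s=sensors.read_state(); print(s["t"],s["eef_rot"],ctrl.tcp_to_tips,s["force"])
E
```

```text
pics
top {'mtx': array([[496.79599426,   0.        , 286.86378263],
       [  0.        , 496.79599426, 216.90951869],
       [  0.        ,   0.        ,   1.        ]]), 'k1': -0.012018752013665354, 'R': array([[-0.01473612, -0.99988909,  0.00215793],
       [-0.99537378,  0.01446458, -0.09498324],
       [ 0.09494149, -0.00354763, -0.99547653]]), 't': array([  30.27978312,  587.3596487 , 1178.64070657])}
scene {'mtx': array([[482.8009797 ,   0.        , 277.60301346],
       [  0.        , 482.8009797 , 209.670929  ],
       [  0.        ,   0.        ,   1.        ]]), 'k1': -0.06141097954242724, 'R': array([[-0.40599604,  0.91386508, -0.00422243],
       [ 0.59549357,  0.26104507, -0.75976502],
       [-0.69322047, -0.31097602, -0.65018404]]), 't': array([ 218.29925624, -319.60308858, 1479.99083706])}
0.1 [[-9.45461769e-01  3.25731594e-01 -9.85894902e-04]
 [ 3.25732939e-01  9.45459892e-01 -1.90914918e-03]
 [ 3.10253881e-04 -2.12616601e-03 -9.99997692e-01]] 25.0 [ 0.23672586 -0.43664398  1.43343972]
```

View pics/top0.png

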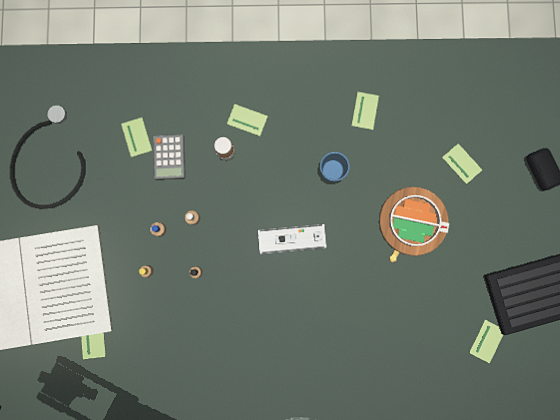

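View pics/scene0.png

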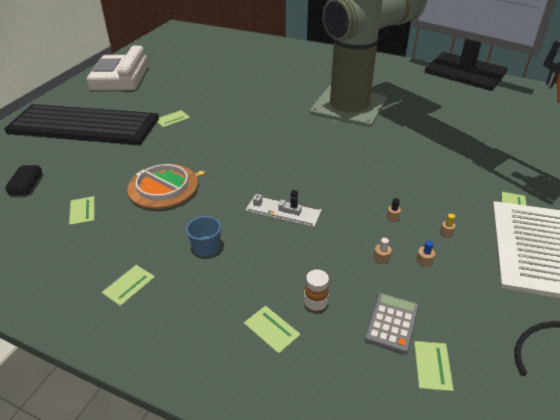

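Top view: all four knobs are present, at white (191,217), blue (157,229), yellow (145,271) and black (195,272). The caliper is around (292,238). The tray is at (414,221), with its label at (444,228) and the pointer at (394,256). Next I'll enlarge the caliper and tray.

```bash
cat > h.py <<'E'
from plant import ctrl, sensors, optics
import cv2,numpy as np
CP={n:optics.camera_params(n) for n in("top","scene")}
def world(n,u,v,z):
    c=CP[n];K=c["mtx"]
    d=np.array([c["k1"],0,0,0,0.])
    x,y=cv2.undistortPoints(np.array([[[u,v]]],float),K,d)[0,0]
    C=-c["R"].T@c["t"]; r=c["R"].T@np.array([x,y,1])
    return C+r*(z-C[2])/r[2]
def pix(n,X):
    c=CP[n]; return cv2.projectPoints(np.array([X],float),cv2.Rodrigues(c["R"])[0],c["t"],c["mtx"],np.array([c["k1"],0,0,0,0.]))[0][0,0]
def crop(p,u0,v0,w,h,s,name):
    cv2.imwrite(f"pics/{name}.png",cv2.resize(p[v0:v0+h,u0:u0+w,::-1],None,fx=s,fy=s,interpolation=cv2.INTER_CUBIC))
def R(th):  # tool down, jaw (y) axis along angle th in world
    y=np.array([np.cos(th),np.sin(th),0]);z=np.array([0,0,-1.]);return np.column_stack([np.cross(y,z),y,z])
E
python3 - <<'E'
from h import *
p=cv2.imread("pics/top0.png")[:,:,::-1]
a=cv2.resize(p[215:260,250:335],None,fx=8,fy=8,interpolation=cv2.INTER_CUBIC)   # 680x360
b=cv2.resize(p[180:270,370:460],None,fx=6,fy=6,interpolation=cv2.INTER_CUBIC)
cv2.imwrite("pics/cal.png",a[:,:,::-1]);cv2.imwrite("pics/tray.png",b[:,:,::-1])
E
```

```text
(no output)
```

View pics/cal.png

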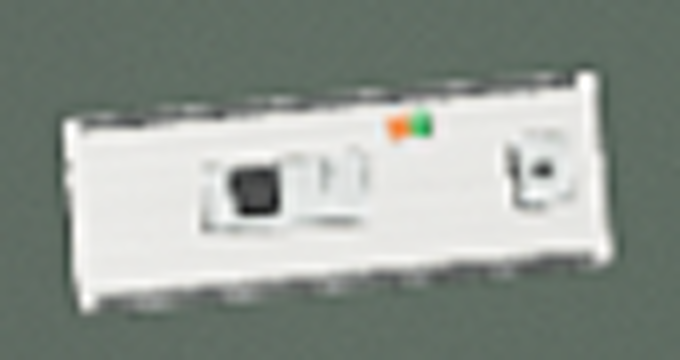

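View pics/tray.png

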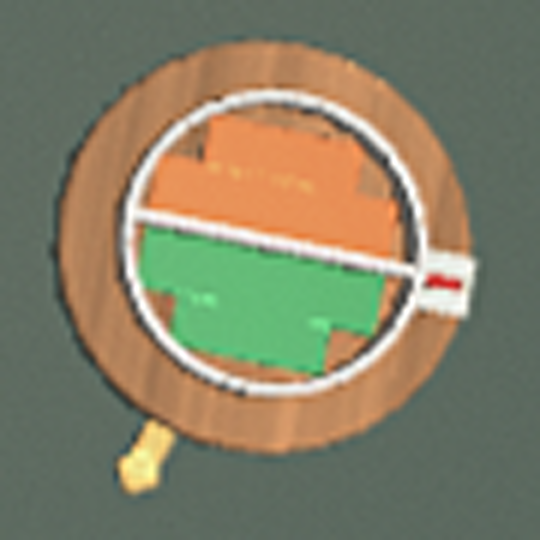

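Caliper crop: bed corners are at about (70,125), (590,80), (605,255) and (85,300). The post is at (255,190), the anvil's face is on its left at about (515,170), and the strips are at (410,125). Tray crop: the disc is centred at (264.5,246.5), the wall ring at (275,243), the label at (444,283), and the pointer at (143,468), with its root at (160,430).

```bash
cat >> h.py <<'E'
def cloud(n,d):
    c=CP[n];H,W=d.shape
    uv=np.stack(np.meshgrid(np.arange(W),np.arange(H)),-1).reshape(-1,1,2).astype(float)
    xy=cv2.undistortPoints(uv,c["mtx"],np.array([c["k1"],0,0,0,0.])).reshape(H,W,2)
    P=np.dstack([xy[...,0]*d,xy[...,1]*d,d])-c["t"]
    return P@c["R"]
E
python3 - <<'E'
from h import *
d=np.load("pics/top0.npy");W=cloud("top",d);Z=W[...,2]
c=lambda x,y,s,u0,v0:((x+.5)/s-.5+u0,(y+.5)/s-.5+v0)
print("table z",np.median(Z[280:300,300:340]))
for n,u,v in(("white",191,217),("blue",157,229),("yellow",145,271),("black",195,272)):
    sl=np.s_[v-12:v+13,u-12:u+13]; z=Z[sl]; m=z>38
    vv,uu=np.nonzero(m); a=(uu.mean()+u-12,vv.mean()+v-12)
    print(n,m.sum(),np.median(z[m]).round(1),world("top",*a,52).round(1), W[sl][m][:,:2].mean(0).round(1))
for n,ut,vt in (("white",384,241),("blue",429,244),("yellow",451,216),("black",395,201)):
    print("scene",n,world("scene",ut,vt,52).round(1))
print("bed",[world("top",*c(x,y,8,250,215),6)[:2].round(1) for x,y in((70,125),(590,80),(605,255),(85,300))])
print("post",world("top",*c(255,187,8,250,215),64)[:2], "strip",world("top",*c(410,126,8,250,215),6)[:2],"anvil face",world("top",*c(515,170,8,250,215),26)[:2])
print("strips o,g",[world("top",*c(x,y,8,250,215),6)[:2].round(1) for x,y in((399,128),(421,125))])
o=world("top",*c(264.5,246.5,6,370,180),14)[:2];o2=world("top",*c(275,243,6,370,180),30)[:2];print("tray",o,o2)
for k,x,y,z in(("label",444,283,14),("ptr tip",138,480,3),("ptr",160,432,3),("div",135,212,28),("div2",415,270,28)):
    w=world("top",*c(x,y,6,370,180),z)[:2]-(o+o2)/2;print(k,w.round(1),np.hypot(*w).round(1),np.degrees(np.arctan2(w[1],w[0])).round(1))
# heights in caliper
m=(Z>50);vv,uu=np.nonzero(m[225:250,260:330]);a=(uu.mean()+260,vv.mean()+225);print("post depth",len(uu),world("top",*a,64)[:2])
E
```

```text
table z 0.2215356531490922
white 43 51.6 [591.2 253.6  52. ] [581.  233.7]
blue 40 51.2 [564.5 337.5  52. ] [564.6 337.8]
yellow 42 51.2 [462.9 362.   52. ] [463.7 354.7]
black 41 52.0 [459.2 244.6  52. ] [460.  234.5]
scene white [594.9 256.5  52. ]
scene blue [567.6 340.5  52. ]
scene yellow [464.2 367.8  52. ]
scene black [463. 247.  52.]
bed [array([558. ,  92.5]), array([569.5, -68.1]), array([515.5, -71.6]), array([504.1,  88.4])]
post [534.92821933  35.27057349] strip [556.12092115 -12.31341875] anvil face [540.9420471  -43.27244464]
strips o,g [array([555.6,  -8.9]), array([556.4, -15.7])]
tray [ 575.26103605 -289.92742483] [ 575.27489788 -290.07776254]
label [-16.1 -73. ] 74.8 -102.4
ptr tip [-94.4  52.9] 108.3 150.7
ptr [-74.9  43.2] 86.5 150.0
div [13.6 55.8] 57.4 76.3
div2 [-11.6 -57. ] 58.2 -101.5
post depth 53 [534.76446787  31.07522827]
```

```bash
cat >> h.py <<'E'
O=np.array([575.3,-290.0]); PH=np.radians(150.2)   # tray axis, pointer direction
def st(): return sensors.read_state()
def roll(a0,da,press=7,step=12,z0=52):
    "press closed tips on the ledge at world angle a0 (deg) and drag by da (deg)"
    P=lambda a,z:[*(O+79*np.array([np.cos(a),np.sin(a)])),z]
    def rot(a): return R(a+np.pi/2)
    a=np.radians(a0)
    ctrl.gripper_to(0)
    ctrl.move_ptp(P(a,90),rot(a)); ctrl.move_l(P(a,z0),vel=120)
    hit=ctrl.move_l(P(a,30),vel=12,threshold=press)
    s=st(); z=s["eef_pos"][2]; print("hit",hit,z,s["force"].round(1))
    n=max(1,int(np.ceil(abs(da)/step)))
    for i in range(1,n+1):
        b=a+np.radians(da)*i/n; ctrl.move_l(P(b,z),rot(b),vel=60)
        s=st(); print(np.degrees(b).round(),s["force"].round(1),s["eef_pos"].round(1))
    ctrl.move_l(P(b,z+40),vel=120)
E
python3 - <<'E'
from h import *
for a in (207,153,100):
    a=np.radians(a); p=[*(O+79*np.array([np.cos(a),np.sin(a)])),60]
    print(ctrl.solve_ik(p,R(a+np.pi/2)),ctrl.solve_ik(p,R(a-np.pi/2)))
print(st()["t"])
E
```

```text
[-7.17068798e-01  4.84182438e-01  1.61829912e+00 -4.44089210e-16
  1.03911110e+00  3.82488631e-01] [-7.17068798e-01  4.84182438e-01  1.61829912e+00 -4.44089210e-16
  1.03911110e+00 -2.75910402e+00]
[-6.19398618e-01  4.22916892e-01  1.71191908e+00 -4.44089210e-16
  1.00675668e+00  1.42263661e+00] [-6.19398618e-01  4.22916892e-01  1.71191908e+00 -4.44089210e-16
  1.00675668e+00 -1.71895605e+00]
[-5.05361431e-01  4.83152296e-01  1.61989861e+00 -4.44089210e-16
  1.03854174e+00  2.46169830e+00] [-5.05361431e-01  4.83152296e-01  1.61989861e+00 -4.44089210e-16
  1.03854174e+00 -6.79894356e-01]
0.1
```

Good: the a+π/2 orientation keeps joint 6 in range through the whole arc.

```bash
python3 - <<'E'
from h import *
roll(207,-107.4)
# retreat toward robot side out of the camera's view of tray
ctrl.move_ptp([430,-60,200],R(np.pi/2))
p,d=optics.grab_frame("top"); np.save("pics/top1.npy",d); cv2.imwrite("pics/top1.png",p[:,:,::-1]); crop(p,370,180,90,90,6,"tray1")
print(st()["t"])
E
```

```text
hit True 39.09109155129424 [0.2 0.1 3.7]
195.0 [-0.4  0.6  2.9] [ 499.  -310.2   39.1]
183.0 [0.7 1.3 1.5] [ 496.6 -294.5   39.1]
171.0 [0.3 1.  1.9] [ 497.4 -278.2   39.1]
159.0 [1.4 0.6 2. ] [ 501.5 -262.4   39.1]
147.0 [0.4 1.1 0.9] [ 508.8 -247.7   39.1]
135.0 [0.  1.1 2.3] [ 519.  -234.8   39.1]
123.0 [0.7 0.3 3.1] [ 531.6 -224.3   39.1]
112.0 [0.5 0.6 1.4] [ 546.2 -216.8   39.1]
100.0 [0.6 0.1 1.3] [ 562.  -212.4   39.1]
13.7
```

View pics/tray1.png

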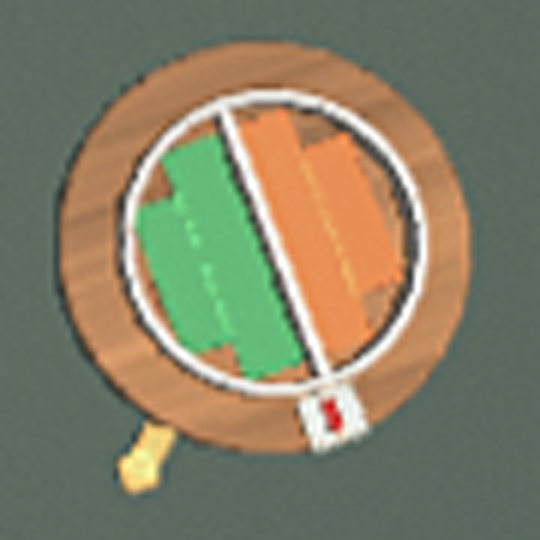

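The tray slipped partway: the label is now at crop (333,416) and the pointer is unchanged. I'll measure and repeat with more pressure.

```bash
cat >> h.py <<'E'
def ang(x,y,z,s=6,u0=370,v0=180):
    w=world("top",(x+.5)/s-.5+u0,(y+.5)/s-.5+v0,z)[:2]-O; return np.degrees(np.arctan2(w[1],w[0]))%360, np.hypot(*w)
E
python3 - <<'E'
from h import *
L,_=ang(333,416,14); da=150.2-L; print(L,da)
roll(207,da,press=18)
ctrl.move_ptp([430,-60,200],R(np.pi/2))
p,d=optics.grab_frame("top"); np.save("pics/top2.npy",d); cv2.imwrite("pics/top2.png",p[:,:,::-1]); crop(p,375,185,80,80,7,"tray2")
print(st()["t"])
E
```

```text
199.87147698349364 -49.67147698349365
hit True 39.08470269553438 [-0.5 -0.1  2.4]
197.0 [-1.   0.4  2. ] [ 499.8 -313.    39.1]
187.0 [-0.2 -0.2  1.8] [ 497.1 -299.9   39.1]
177.0 [0.8 0.8 1.9] [ 496.6 -286.4   39.1]
167.0 [0.2 0.6 1.1] [ 498.3 -272.9   39.1]
157.0 [0.6 0.5 1.3] [ 502.5 -259.9   39.1]
22.775
```

View pics/tray2.png

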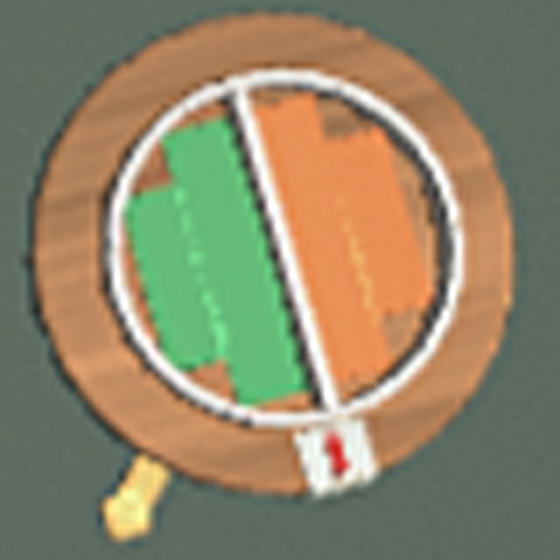

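The label, at crop (335,456), barely moved, because the tip settles back to about 1 N after contact. I'll press down until a steady force is reached.

```bash
cat > e.py <<'E'
import re
s=open("h.py").read()
s=s.replace('''    n=max(1,int(np.ceil(abs(da)/step)))
''','''    for k in range(30):
        s=st()
        if s["force"][2]>press: break
        z-=.4; ctrl.move_l(P(a,z),vel=20)
    print("pressed",z,st()["force"].round(1),st()["eef_pos"][2])
    n=max(1,int(np.ceil(abs(da)/step)))
''').replace("threshold=press","threshold=6")
open("h.py","w").write(s)
E
python3 e.py; python3 - <<'E'
from h import *
L,_=ang(335,456,14,7,375,185); da=150.2-L; print(L,da,ang(137,505,3,7,375,185),ang(152,470,3,7,375,185),ang(126,528,3,7,375,185))
roll(207,da,press=11)
ctrl.move_ptp([430,-60,200],R(np.pi/2))
p,d=optics.grab_frame("top"); np.save("pics/top3.npy",d); cv2.imwrite("pics/top3.png",p[:,:,::-1]); crop(p,375,185,80,80,7,"tray3")
print(st()["t"])
E
```

```text
194.58206030149742 -44.38206030149743 (np.float64(150.82786193747077), np.float64(100.20578057216754)) (np.float64(150.19688076933937), np.float64(86.76572688873303)) (np.float64(150.97105959780006), np.float64(109.21824234499654))
hit True 39.10538054387011 [-0.1 -0.5  3.8]
pressed 36.30538054387012 [-2.7 -0.3 13.8] 39.0182186810866
196.0 [-3.8 -0.9 13.8] [ 500.3 -313.1   39. ]
185.0 [-4.2 -0.1 14.3] [ 497.4 -297.9   39. ]
174.0 [-4.2  0.1 16.3] [ 497.4 -282.3   38.9]
163.0 [-6.1  2.  16.6] [ 500.5 -266.9   38.9]
33.1083
```

View pics/tray3.png

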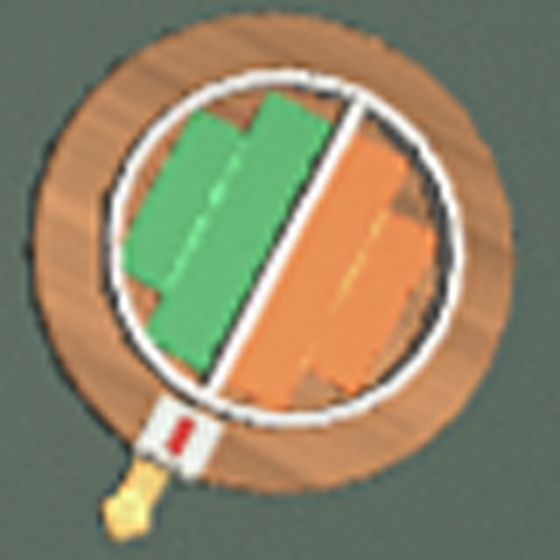

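The label is now at crop (180,435), beside the pointer root at (150,465). The divider runs from (357,98) to (213,390). I'll compute the residual.

```bash
python3 - <<'E'
from h import *
A=lambda x,y,z:ang(x,y,z,7,375,185)
print("label",A(180,435,14))
p=[world("top",(x+.5)/7-.5+375,(y+.5)/7-.5+185,28)[:2] for x,y in((357,98),(213,390))]
w=p[1]-p[0];print("div",np.degrees(np.arctan2(w[1],w[0]))%360, (p[0]+p[1])/2)
# colour-based: label white blob + red bar centroid, pointer yellow blob, on raw picture
im=cv2.imread("pics/top3.png");hsv=cv2.cvtColor(im,cv2.COLOR_BGR2HSV).astype(int)
reg=np.zeros(im.shape[:2],bool);reg[230:265,385:410]=1
for n,m,z in(("white",(hsv[...,1]<45)&(hsv[...,2]>170),14),("yellow",(abs(hsv[...,0]-22)<6)&(hsv[...,1]>90)&(hsv[...,2]>170),3),("red",(hsv[...,1]>120)&((hsv[...,0]<6)|(hsv[...,0]>172)),14)):
    v,u=np.nonzero(m&reg); 
    ww=np.array([world("top",a,b,z)[:2]-O for a,b in zip(u,v)]);r=np.hypot(*ww.T);ww=ww[r>66]
    c=ww.mean(0);print(n,len(ww),np.degrees(np.arctan2(c[1],c[0]))%360,np.hypot(*c))
E
```

```text
label (np.float64(150.89243042161073), np.float64(72.65519774787627))
div 151.8284698100148 [ 577.25766125 -290.47007119]
white 57 150.7812426570281 75.4205986891562
yellow 53 149.89875965410693 98.98061218139941
red 9 151.2184038181621 72.60957807985712
```

The residual is under 1°. Now the helpers for the knobs and caliper. First step: open the jaw, then pick and stand the white knob.

```bash
cat >> h.py <<'E'
CO=np.array([540.6,-44.6]); TH=np.radians(4.09)
XA=np.array([np.cos(TH),np.sin(TH)]); YA=np.array([-XA[1],XA[0]])
def cal(x,y): return CO+x*XA+y*YA
def find():
    p,d=optics.grab_frame("top"); Z=cloud("top",d)[...,2]; hsv=cv2.cvtColor(p,cv2.COLOR_RGB2HSV)
    m=np.zeros(Z.shape,np.uint8); m[170:330,80:255]=1; m&=((Z>38)&(Z<60)).astype(np.uint8)
    n,lab,s,c=cv2.connectedComponentsWithStats(m); out={}
    for i in range(1,n):
        if 20<s[i,4]<75:
            h,sa,v=np.median(hsv[(lab==i)&(Z>44)],0)
            k="black" if v<80 else "white" if sa<60 else "yellow" if h<40 else "blue"
            out[k]=(world("top",*c[i],52)[:2]+[1,1],s[i,4],(h,sa,v))
    return out,p
def go(xy,z,th,up=110,vel=150):
    ctrl.move_ptp([*xy,up],R(th)); ctrl.move_l([*xy,z],vel=vel)
def pick(xy,base,th=TH,up=120):
    ctrl.gripper_to(42); go(xy,base+53,th,up); ctrl.gripper_to(5,30)
    w=st()["grip_width"]; ctrl.move_l([*xy,up+20],vel=200); print("pick width",w,st()["grip_width"])
def place(xy,base,th=TH,up=140):
    go(xy,base+54,th,up,150)
    ctrl.gripper_to(34); ctrl.move_l([*xy,up],vel=250)
def slide_to(y0,y1,vel=60): ctrl.move_l([*cal(0,y1),54],vel=vel)
def grab_post(open_mm):
    ctrl.gripper_to(40); go(cal(0,open_mm+34),54,TH+np.pi/2,up=125); ctrl.gripper_to(5,40)
def release_post(open_mm):
    ctrl.gripper_to(40); ctrl.move_l([*cal(0,open_mm+34),125],vel=250)
E
python3 - <<'E'
from h import *
grab_post(46); print("post w",st()["grip_width"],st()["force"].round(1))
slide_to(0,91); print(st()["force"].round(1), st()["eef_pos"].round(1)); release_post(57)
k,p=find(); print({a:(b[0].round(1),b[1],b[2]) for a,b in k.items()},st()["t"])
pick(k["white"][0],0)
place(cal(0,21),6)
print(st()["t"])
ctrl.move_l([430,100,150],vel=300)
p,d=optics.grab_frame("top"); cv2.imwrite("pics/top4.png",p[:,:,::-1]); crop(p,250,205,90,60,8,"cal4")
E
```

```text
post w 12.920218806886387 [-0.9  0.3  5.7]
[-0.6  1.7  5.9] [535.3  46.7  55.6]
{'white': (array([592.4, 255.1]), np.int32(43), (np.float64(18.0), np.float64(6.5), np.float64(235.0))), 'blue': (array([565.2, 337.7]), np.int32(44), (np.float64(111.0), np.float64(158.0), np.float64(186.0))), 'yellow': (array([464.1, 363.3]), np.int32(41), (np.float64(25.0), np.float64(137.0), np.float64(233.5))), 'black': (array([460.2, 246.1]), np.int32(38), (np.float64(94.0), np.float64(32.0), np.float64(66.0)))} 36.4167
pick width 14.894291354299186 14.617591962939969
42.4167
```

View pics/cal4.png

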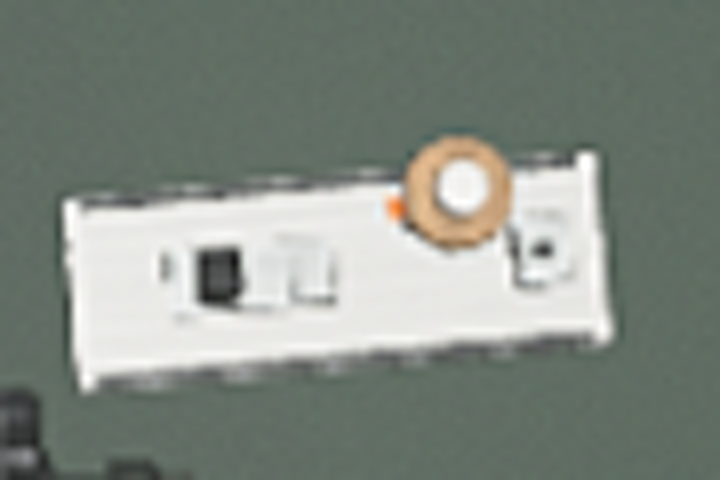

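The white knob is standing on the bed, but at crop (463,185). That is about 18 mm toward +x instead of on the jaw axis; either it moved at release or it was knocked afterwards. I'll re-pick it, place it again and log the states.

```bash
cat >> h.py <<'E'
def findcal():
    "knob grip on the caliper bed, in caliper coordinates (top at 58)"
    p,d=optics.grab_frame("top"); Z=cloud("top",d)[...,2]
    m=np.zeros(Z.shape,np.uint8); m[205:265,278:330]=1; m&=((Z>44)&(Z<66)).astype(np.uint8)
    n,lab,s,c=cv2.connectedComponentsWithStats(m); 
    return [(((w:=world("top",*c[i],58)[:2])-CO)@XA,(w-CO)@YA,s[i,4]) for i in range(1,n) if s[i,4]>20],p
def place(xy,base,th=TH,up=140):
    go(xy,base+54,th,up,120); ctrl.hold(.15); a=st()
    ctrl.gripper_to(34); b=st(); ctrl.move_l([*xy,up],vel=200)
    print("place cmd",np.round(xy,1),"at",a["eef_pos"].round(1),a["force"].round(1),"after",b["eef_pos"].round(1),b["force"].round(1),b["grip_width"].round(1))
E
python3 - <<'E'
from h import *
print(findcal()[0])
w=world("top",(463.5)/8-.5+250,185.5/8-.5+205,58)[:2]; print(w,(w-CO)@XA,(w-CO)@YA)
pick(w,6)
place(cal(0,21),6)
print(findcal()[0])
ctrl.move_l([430,100,150],vel=300)
f,p=findcal();print(f); crop(p,250,205,90,60,8,"cal5");print(st()["t"])
E
```

```text
[(np.float64(19.677123847813682), np.float64(18.022186499215035), np.int32(35))]
[558.58092624 -26.45043833] 19.229620917385084 16.820879189307306
pick width 14.43788853223303 15.01844921669114Traceback (most recent call last):
  File "<stdin>", line 5, in <module>
  File "h.py", line 80, in place
    print("place cmd",np.round(xy,1),"at",a["eef_pos"].round(1),a["force"].round(1),"after",b["eef_pos"].round(1),b["force"].round(1),b["grip_width"].round(1))
                                                                                                                                      ^^^^^^^^^^^^^^^^^^^^^
AttributeError: 'float' object has no attribute 'round'
```

```bash
sed -i 's/b\["grip_width"\].round(1)/b["grip_width"]/' h.py; python3 - <<'E'
from h import *
print(findcal()[0],st()["eef_pos"],st()["force"].round(1))
ctrl.move_l([430,100,150],vel=300)
f,p=findcal();print(f); crop(p,250,205,90,60,8,"cal5");print(st()["t"])
E
```

```text
[] [537.93566665 -23.43385209 138.63367479] [-0.2  0.1 -0.4]
[(np.float64(0.37960856252809033), np.float64(23.04358063823548), np.int32(34))]
48.5833
```

View pics/cal5.png

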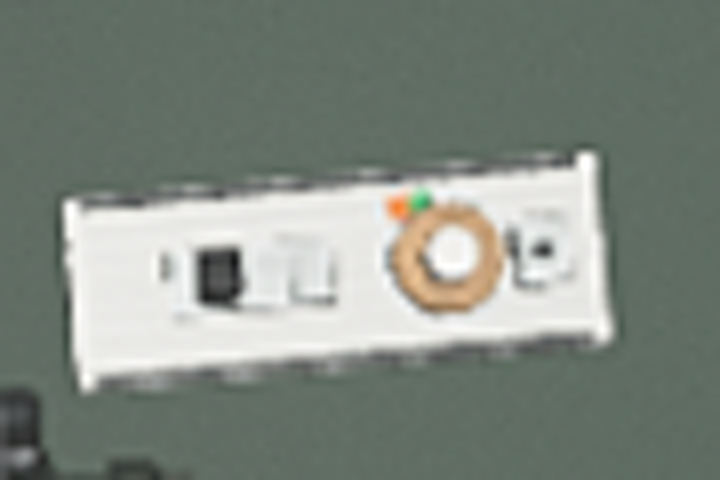

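The white knob now stands on the jaw axis at crop (450,250), so the earlier shift was probably the knock. Gauging it now.

```bash
cat >> h.py <<'E'
def gauge(openw=57,start=57,floor=20):
    grab_post(start)
    f0=st()["force"]@np.r_[YA,0]
    slide_to(0,34+42)
    ctrl.hold(.1); f0=st()["force"]@np.r_[YA,0]
    ctrl.move_l([*cal(0,34+floor),54],vel=18,threshold=7)
    y=(st()["eef_pos"][:2]-CO)@YA
    for k in range(40):
        ctrl.hold(.05); f=st()["force"]@np.r_[YA,0]-f0
        if f>10 or y<34+floor-12: break
        y-=.5; ctrl.move_l([*cal(0,y),54],vel=20)
    ctrl.hold(.4); s=st(); r=(s["eef_pos"][:2]-CO)@YA-34
    print("READ",round(r,2),"f0",f0.round(1),"f",f.round(1),s["force"].round(1),"k",k)
    slide_to(0,34+openw); release_post(openw); return r
E
python3 - <<'E'
from h import *
gauge(); print(st()["t"])
ctrl.move_l([430,110,150],vel=300)
print(findcal()[0],st()["t"])
E
```

```text
READ 34.84 f0 -2.0 f 10.3 [-0.1  8.2  9.4] k 4
55.3917
[(np.float64(0.18624110437488695), np.float64(18.561062364738042), np.int32(35))] 56.0083
```

White reads 34 mm after a 0.8 mm origin correction, so it belongs in orange. Next: put it in the tray, then bring and gauge yellow, with checks.

```bash
cat >> h.py <<'E'
CO=CO+0.8*YA
TX=np.radians(331.0)
def slot(col,x):
    ex=np.array([np.cos(TX),np.sin(TX)]);ey=np.array([-ex[1],ex[0]])
    return O+ex*x+ey*(30 if col=="green" else -30)
def to_tray(d,col,x):
    pick(cal(0,d/2),6,up=125); place(slot(col,x),14,TX+np.pi/2,up=150)
def fetch(name):
    ctrl.move_l([*cal(0,40)-[60,0],180],vel=300)
    k,p=find(); print({a:b[0].round(1) for a,b in k.items()})
    pick(k[name][0],0); place(cal(0,21),6)
    ctrl.move_l([430,110,150],vel=300); f,p=findcal(); print(f)
    return len(f)==1 and abs(f[0][0])<4 and 16<f[0][1]<28, p
E
python3 - <<'E'
from h import *
to_tray(34,"orange",22); print(st()["t"])
ok,p=fetch("yellow"); crop(p,370,180,90,90,6,"tray6"); print(ok,st()["t"])
if ok: gauge(); print(st()["t"])
E
```

```text
pick width 15.049318920605732 14.852470105673033
place cmd [ 580.  -326.9] at [ 580.  -326.8   67.8] [ 0.  -0.2 -1. ] after [ 580.1 -327.    68.1] [-0.  -0.5  0.8] 34.10952228382589
62.0917
{'blue': array([565.4, 337.9]), 'yellow': array([464.2, 363.1]), 'black': array([460.2, 246.1])}
pick width 14.780251242143096 15.049838614657629
place cmd [539.  -22.9] at [539.2 -22.6  59.9] [-0.2 -0.1 -1.3] after [539.2 -22.9  60.1] [-0.2  0.2  0.1] 34.040761214048885
[(np.float64(0.6344649194056562), np.float64(24.659696349274462), np.int32(36))]
True 70.7833
READ 27.97 f0 -0.6 f 10.0 [-0.3  9.4  9.6] k 5
78.2333
```

View pics/tray6.png

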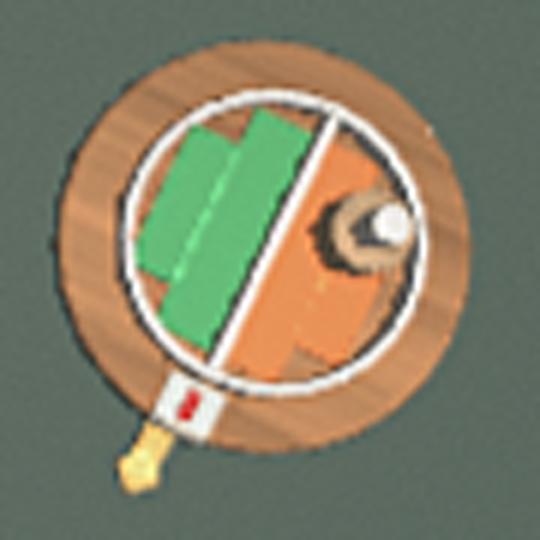

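White stands in the orange half, grip at crop (392,224), and the label is still at the pointer, crop (190,405). Yellow reads 28, so green. Continuing with blue.

```bash
cat >> h.py <<'E'
def trayz(p=None):
    p,d=optics.grab_frame("top"); Z=cloud("top",d)[...,2]; W=cloud("top",d)
    m=np.zeros(Z.shape,np.uint8); m[180:265,378:455]=1; m&=((Z>50)&(Z<85)).astype(np.uint8)
    n,lab,s,c=cv2.connectedComponentsWithStats(m); out=[]
    for i in range(1,n):
        if s[i,4]>12:
            w=world("top",*c[i],66)[:2]-O; ex=np.array([np.cos(TX),np.sin(TX)]);ey=np.array([-ex[1],ex[0]])
            out.append((round(w@ex,1),round(w@ey,1),round(float(np.median(Z[lab==i])),1),int(s[i,4])))
    return out
E
python3 - <<'E'
from h import *
to_tray(28,"green",22); print(st()["t"])
ok,p=fetch("blue"); crop(p,370,180,90,90,6,"tray7"); print(trayz(),ok,st()["t"])
if ok: gauge(); print(st()["t"])
E
```

```text
pick width 14.746092902666396 15.01322675312022
place cmd [ 609.1 -274.4] at [ 609.1 -274.2   67.8] [ 0.   0.1 -0.2] after [ 609.2 -274.5   68.2] [-0.7  0.3 -0.5] 34.11340936066921
84.3417
{'blue': array([565.3, 338.1]), 'black': array([460.3, 245.9])}
pick width 14.80329959472729 14.663213626103177
place cmd [539.  -22.9] at [539.3 -22.6  60. ] [-0.1 -0.2 -0.4] after [539.1 -22.9  60. ] [-0.8  0.3  0. ] 33.87690890820254
[(np.float64(0.5597680441085199), np.float64(21.688714797588364), np.int32(37))]
[(np.float64(20.0), np.float64(31.5), 65.7, 44), (np.float64(19.2), np.float64(-28.7), 64.7, 46)] True 92.775
READ 33.97 f0 -2.5 f 11.7 [0.7 9.5 9.2] k 5
99.95
```

Blue reads 34, so orange. Then black.

```bash
python3 - <<'E'
from h import *
to_tray(34,"orange",-22); print(st()["t"])
ok,p=fetch("black"); print(trayz(),ok,st()["t"])
if ok: gauge(); print(st()["t"])
E
```

```text
pick width 14.640717278811556 14.852219319359447
place cmd [ 541.5 -305.6] at [ 541.6 -305.4   67.9] [-0.  -0.1 -0. ] after [ 541.6 -305.6   68.1] [-0.1  0.2 -0.5] 34.00089180149696
106.1417
{'black': array([460.3, 246.3])}
pick width 14.896526250368488 15.148339553202392
place cmd [539.  -22.9] at [539.1 -22.6  59.9] [ 0.5 -0.1 -1.2] after [539.2 -22.9  60.1] [ 0.  -0.6  0.4] 34.04019137559804
[(np.float64(0.02050536764963033), np.float64(21.35833919133458), np.int32(36))]
[(np.float64(18.9), np.float64(32.4), 64.5, 45), (np.float64(19.9), np.float64(-28.4), 64.9, 47), (np.float64(-23.6), np.float64(-27.9), 65.7, 44)] True 114.2583
READ 27.97 f0 -1.2 f 10.5 [1.  9.2 8.5] k 5
121.7083
```

Black reads 28, so green. After that, shut the empty caliper.

```bash
python3 - <<'E'
from h import *
to_tray(28,"green",-22)
grab_post(57); slide_to(0,34+6,vel=50); ctrl.hold(.1); f0=st()["force"]@np.r_[YA,0]
y=40.
for k in range(30):
    y-=.5 ; ctrl.move_l([*cal(0,y),54],vel=20); f=st()["force"]@np.r_[YA,0]-f0
    if y<35 and f>10: break
ctrl.hold(.3); s=st(); r=(s["eef_pos"][:2]-CO)@YA-34; print("shut",r,f,k)
ctrl.gripper_to(40); e=s["eef_pos"]; ctrl.move_l([e[0],e[1],130],vel=200)
ctrl.move_ptp([330,150,250],R(np.pi/2))
print(trayz(),st()["t"])
p,d=optics.grab_frame("top"); cv2.imwrite("pics/top8.png",p[:,:,::-1])
a=cv2.resize(p[180:270,370:460],None,fx=5,fy=5,interpolation=cv2.INTER_CUBIC);b=cv2.resize(p[215:260,250:335],None,fx=4,fy=4,interpolation=cv2.INTER_CUBIC)
c=np.zeros((450,800,3),np.uint8);c[:,:450]=a;c[:180,455:795]=b;cv2.imwrite("pics/f8.png",c[:,:,::-1])
E
```

```text
pick width 14.435466919322685 14.725861935356907
place cmd [ 570.6 -253.1] at [ 570.6 -253.    67.9] [-0.5 -0.2  0.5] after [ 570.7 -253.2   68.1] [-0.4 -0.2 -0.5] 34.20041359321748
shut 0.09474969267711231 11.225567967113868 17
[(np.float64(20.2), np.float64(31.5), 65.3, 43), (np.float64(19.0), np.float64(-29.3), 64.9, 45), (np.float64(-23.6), np.float64(32.1), 64.7, 45), (np.float64(-24.9), np.float64(-26.6), 65.5, 44)] 138.3167
```

View pics/f8.png

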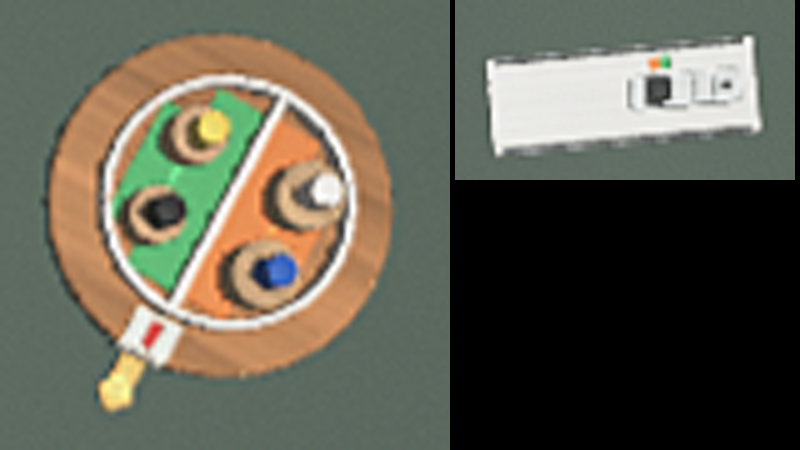

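View pics/top8.png

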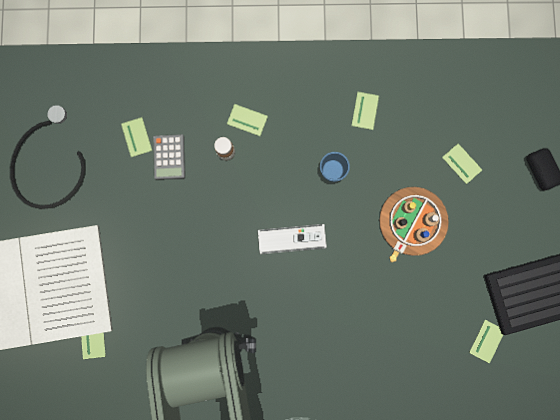

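Yellow and black stand in green, white and blue in orange. The label, at crop (152,335), is in line with the pointer at (120,388). The jaw is shut against the anvil, and the bottle, cup and calculator look unmoved. One last measurement of the label.

```bash
python3 - <<'E'
from h import *
A=[]
for _ in range(4):
    im,_d=optics.grab_frame("top");hsv=cv2.cvtColor(im,cv2.COLOR_RGB2HSV).astype(int)
    reg=np.zeros(im.shape[:2],bool);reg[230:265,385:410]=1;o=[]
    for m,z in(((hsv[...,1]<45)&(hsv[...,2]>170),14),((abs(hsv[...,0]-22)<6)&(hsv[...,1]>90)&(hsv[...,2]>170),3),((hsv[...,1]>120)&((hsv[...,0]<6)|(hsv[...,0]>172)),14)):
        v,u=np.nonzero(m&reg); ww=np.array([world("top",a,b,z)[:2]-O for a,b in zip(u,v)]);ww=ww[np.hypot(*ww.T)>66]
        c=ww.mean(0);o.append(np.degrees(np.arctan2(c[1],c[0]))%360)
    A.append(o)
print("label,pointer,red",np.mean(A,0))
print("hand label/ptr",ang(152,335,14,5),ang(118,390,3,5),ang(133,362,3,5))
E
```

```text
label,pointer,red [149.96331133 149.89875965 150.21717373]
hand label/ptr (np.float64(150.30672468887155), np.float64(72.74156132226233)) (np.float64(150.2429632766788), np.float64(103.24891661416883)) (np.float64(150.2901849186192), np.float64(87.49031043371119))
```

The label is aligned to within about 0.3°, so I'm handing in.

```bash
python3 - <<'E'
from h import *
ctrl.finish_job(); print(st()["t"])
E
```

```text
the job is handed in; nothing more can be done
the job is handed in; nothing more can be done
```

The job is finished and handed in at about 139 s of the 210 s allowed. All four knobs were present, and each was gauged and sorted in the order asked.

| Knob | Diameter | Half of tray |
|---|---|---|
| White | 34 mm | orange |
| Yellow | 28 mm | green |
| Blue | 34 mm | orange |
| Black | 28 mm | green |

- **Gauging:** each knob was pressed with about 10 N. I used White's first reading, 34.8 mm, to correct the caliper position by 0.8 mm; the later readings came out at 28.0, 34.0 and 28.0 mm.
- **Tray:** the first two rolls slipped because I pressed too lightly, and a third with about 14 N brought the label round. The last check has the label within about 0.3° of the pointer.
- **Knobs in the tray:** all four stand upright, within about 4 mm of their slots.
- **Caliper:** the empty jaw is shut, reading 0.1 mm.
- **White knob:** after I first stood it on the bed it was about 19 mm off the jaw axis. This was probably the announced knock, but I did not see it happen. I stood it there again before gauging it.
- **Bottle, teacup and calculator:** they look unmoved in the last picture.

No check was left failed or in disagreement.

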